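Clamp the pressure pot and set its air valve

TASK

Get the resin pressure pot ready: first swing the hinged clamp bar on its lid all the way down until it rests in the fork-shaped catch at the rim. Only then open the air valve, turning its lever until it lies exactly in line with the aluminium pointer under it, without swinging the lever clearly past the pointer. Leave the pointer as it is set and do not disturb the jar, the foil roll or the brush.

Things in the scene. Friction and masses are not known exactly. Their poses are not given: they have to be found in the camera images.
- pot: Fixed round grey pot, 150 mm diameter, lid 166 mm diameter with its top 130 mm above the table. Origin: centre of the underside; z up. Its -x axis points from the pot's centre to the catch: two upright steel cheeks (28 mm clear between them, tops 156 mm above the table) on an ear 94 mm from the centre, roughly facing the robot.
- latch_hinge (a point): Point on the clamp bar's hinge axis, on the lid: above the middle of the pot, at x 0, y 0, z 146 mm in the pot's frame. The hinge axis is the pot's y axis. Axes as the pot's.
- latch_knob (a point): Centre of the black ball knob (32 mm diameter) at the free end of the clamp bar, 136 mm from the hinge axis. The bar is steel, 22 mm wide and 8 mm thick, its middle line running from the hinge to the knob. Closed, the knob stands out beyond the catch, 136 mm from the pot's centre and 146 mm above the table, with free air under it.
- latch (a joint): Clamp bar angle, rad: 0 = closed, level, resting in the catch; 1.57 = upright; up to 2.1 leaning back. The bar stays where it is left (stiff hinge, about 2 N at the knob).
- valve: Fixed air valve on a dark bench plate (100 x 170 x 10 mm): a pipe along the plate's y axis, 50 mm above the table, brass valve body in its middle, upright stem. Origin: centre of the plate's underside, under the stem; z up.
- valve_axis (a point): Point on the upright turning axis of the lever and the pointer, at the lever's mid height, 112 mm above the table. Axes as the valve's.
- lever_tip (a point): Outer end of the lever, 120 mm from the turning axis, 112 mm above the table. The lever is level; its black grip, 22 mm wide and 16 mm high, lies 53 to 123 mm from the axis. The point's -x axis points out along the lever.
- lever (a joint): Lever angle, rad: 0 = shut, lever along the valve's -x axis (roughly towards the robot); grows anticlockwise seen from above, towards the valve's -y, up to 1.6. It stays where it is left (about 3 N at the grip). Starts shut or nearly so.
- pointer_tip (a point): Top of the upturned end of the pointer, 144 mm from the turning axis, 111 mm above the table. The pointer is a flat aluminium bar 10 mm wide on a collar round the stem, 77 to 83 mm above the table; only its upturned end (8 mm thick) rises higher, outside the lever's sweep. The point's -x axis points out along the pointer.
- pointer (a joint): Pointer angle, rad, with the same zero and sense as the lever's: lever and pointer are in line when the two values are equal. Tight; not to be moved.
- jar: Loose amber jar with a steel cap, 60 mm diameter, 85 mm tall, upright; origin at the centre of its underside. A bystander.
- foil_roll: Loose roll of copper foil lying flat, 84 mm diameter, 22 mm high; origin at the centre of its underside. A bystander.
- brush: Loose flat brush lying on the table along its x axis, bristles to +x, 200 x 42 x 20 mm; origin under its middle. A bystander.
Mind the look-alikes: they are no part of the job. Of the things shaped like the pot, the grey one is meant.

How it is judged:
By the outcome, as a careful person would: the job done as asked, in the order asked, and still so for the second after the job is handed in, with the robot touching nothing.
It also fails if it takes over 51 s, if anything falls off the work surface, if the arm or the gripper's body presses on something with over 40 N, if the wrist force passes 120 N, or if a joint passes its speed limit or range.

ROBOT

A 7-joint arm with a two-finger parallel gripper is mounted at the origin on the work surface. World frame = base frame: x ahead of the robot, y to its left, z up, the work surface at z = 0. Lengths are in m, angles in rad, forces in N, time in s.
With the tool pointing down it reaches from about 0.4 to 0.85 m from the base axis. Payload 4.5 kg.
Tool frame: the origin (TCP) lies on the front face of the gripper's body, between the roots of the fingers; the fingertips stand 64 mm ahead of it and the grasp point (between the pads) lies 45 mm ahead of it; z points along the fingers, y is the line along which they close (so a half turn about z gives the same grasp; the last joint's range is limited). The gripper opens to 88 mm and grips with 3 to 60 N. Pads are 18 mm wide; open, the fingers measure 123 mm over their backs; the gripper's body (75 mm by 187 mm) begins 45 mm behind the grasp point.
Start: joints at [-1.082, 0.689, -0.195, 1.565, 0.157, 0.902, -0.215], TCP at [0.275, 0.561, 0.303] pointing down, gripper open.
Joint ranges: [-3.01, 3.01], [-0.46, 2.08], [-1.47, 1.51], [0.13, 2.56], [-1, 4.14], [0.04, 2.09], [-2.66, 2.66]. Speed limits (rad/s): [2.57, 2.57, 3.14, 3.14, 3.14, 3.14, 3.14].

INTERFACE

Orientations are given as a rotation vector (axis times angle).
In Python, from station import telemetry, vision, r, models gives the robot as it stands.
- The arm moves only by the tool carry_out, never from a script. Its argument "plan" is a list of rows, each an object with "linear": the shift along the tool's x, y, z scaled (see below), a list of three; "turn": the turn, a rotation vector about the tool's x, y, z scaled (see below), a list of three; "gripper": the finger opening in mm, from 0 to 88.1. In form: [{"linear": [tx, ty, tz], "turn": [wx, wy, wz], "gripper": gripper}, ...]. A call has exactly 5 rows; each row shifts and turns the commanded pose from where the row before left it, along the tool's axes as they then stand; what a row does not reach is not made up. The controller multiplies each number of a shift by 50 mm and each number of a turn by 90 degrees. A row lasts 1/8 s, in which the tool goes at most 62.5 mm and 10.7 degrees, less where a joint would pass 70% of its speed; a pose out of reach is approached as far as the arm can. A call with a number of a shift or a turn outside -1 to 1 is refused whole. A call with a gripper value outside its range is refused whole. The fingers move at their own pace and stop on an object; the grip force is fixed at half the most. Time passes only in rows, so rows that do not move let the fingers close, or fill a call up. It gives the time, the measured TCP pose, the force, the opening and the grip force at its end, in the units of the state.
- telemetry.observe(): the state, without advancing time (a new reading comes with each control period).
- vision.camera(name): name is "scene" or "top" or "wrist"; returns a dict with "color" (384x512x3 uint8, blue, green, red), "K" (3x3 intrinsics, pixels), "rvec" (rotation vector, rad) and "tvec" (3), from world to camera coordinates, as OpenCV has them. Camera axes: x right, y down, z forward; pixel columns grow to the right and rows downward; lengths in m; the calibration is good to about 2 mm. A picture is of the moment at which its call begins. There is no depth.
- r.hand_in(): hands the job in; it is judged then, once.
Trained networks look in a picture, given as the dict that the camera call returned (one of the last four; its "shot" number tells which), for a name from the list of things; names that differ only in an ending like _2 or _b are one class to them, and where a whole thing is asked for, a point or a joint stands for the part that bears it (a point fixed in the world has none). Each returns a list of dicts, best first, with "conf" (0 to 1); they miss things now and then, are a little off and sometimes report something else, mostly with a low value. They report only what shows in the picture. A call takes as long as a camera call. They do not tell look-alikes from the thing itself.
- models.search_frame(picture, target): "bbox" ([centre column, centre row, width, height] in pixels, round what is visible of it).
- models.outline_of(picture, target): "region" (384x512 bool, what is visible of it) and "bbox" ([centre column, centre row, width, height] in pixels, round what is visible of it).
The state is a dict: "t": time; "joint_pos": joint angles; "joint_vel": joint speeds; "effort": joint torques, N m; "position": TCP position; "ee_rot": TCP orientation; "ft_force": force on the tool from outside, world axes, zero at the start; "wrist_torque": the same for the moment, N m; "gripper_width": opening from 0.0 (shut) to 1.0 (fully open); "grip_force": force on a finger pad.
Only numpy, scipy, OpenCV 4.12 (cv2) and the standard library are available. Lean on these libraries where they do the work, as an engineer would, in place of code of your own. Each camera call takes 0.05 s, during which the arm holds its last target. There are 200 camera calls.

## Working session

There is one attempt and no reset: what is moved stays moved. The work goes in short steps, Python scripts to look and compute and a tool call to move; the robot and the scene stay as the last step left them, time stands still between calls to the robot, and variables do not carry over. Pictures are saved under pics/ and viewed, at most 10 in all, crops included, and the job is handed in when it is done.

Besides the shell and the picture viewer there is one more tool, called after ">>>" as name([rows], argument=value, ...), one row to a line, values as JSON. carry_out: Moves the arm, as the interface text tells. Its arguments: {"type":"object","properties":{"plan":{"type":"array","items":{"type":"object","properties":{"linear":{"type":"array","items":{"type":"number"}},"turn":{"type":"array","items":{"type":"number"}},"gripper":{"type":"number"}}}}},"required":["plan"]}

```bash
ls; mkdir -p pics; python3 - <<'E'
from station import telemetry, vision, r, models
import cv2,numpy as np
s=telemetry.observe(); print({k:np.round(v,3) for k,v in s.items()})
ims=[]
for n in ["scene","top"]:
    p=vision.camera(n); ims.append(p["color"]); print(n,p["K"].tolist(),np.round(p["rvec"],4),np.round(p["tvec"],4))
    for t in ["pot","latch_knob","lever_tip","pointer_tip","valve","jar","foil_roll","brush"]:
        print(t,[(np.round(d["bbox"]).tolist(),round(d["conf"],2)) for d in models.search_frame(p,t)])
    cv2.imwrite(f"pics/{n}0.png",cv2.resize(p["color"],(800,600)))
E
```

```text
pics
{'t': np.float64(0.0), 'joint_pos': array([-1.082,  0.69 , -0.195,  1.566,  0.157,  0.902, -0.215]), 'joint_vel': array([ 0.   , -0.001, -0.   , -0.   ,  0.   , -0.001, -0.001]), 'effort': array([ 0.0000e+00, -5.2756e+01, -1.2660e+00, -1.5343e+01, -5.3000e-02,
        7.0000e-03,  0.0000e+00]), 'position': array([0.274, 0.561, 0.302]), 'ee_rot': array([-7.08e-01, -3.06e+00,  3.00e-03]), 'ft_force': array([ 0.33 , -0.457, -0.166]), 'wrist_torque': array([-0.027, -0.007, -0.008]), 'grip_force': np.float64(0.0), 'gripper_width': np.float64(1.002)}
scene [[413.30267844584876, 0.0, 255.87465492747845], [0.0, 413.30267844584876, 191.15146183794016], [0.0, 0.0, 1.0]] [ 0.81    2.5703 -1.0788] [ 0.4594 -0.1352  1.4091]
pot [([287.0, 259.0, 82.0, 108.0], 0.72), ([285.0, 135.0, 71.0, 56.0], 0.69), ([382.0, 222.0, 82.0, 86.0], 0.62), ([207.0, 155.0, 21.0, 44.0], 0.27)]
latch_knob [([276.0, 231.0, 23.0, 47.0], 0.88), ([298.0, 110.0, 46.0, 10.0], 0.79), ([396.0, 199.0, 50.0, 31.0], 0.78), ([288.0, 260.0, 86.0, 108.0], 0.74)]
lever_tip [([225.0, 154.0, 37.0, 30.0], 0.8)]
pointer_tip [([208.0,
[... 351 characters left out ...]
8292110819], [0.0, 388.90272441845553, 187.28017063018729], [0.0, 0.0, 1.0]] [ 2.2171 -2.1954  0.0936] [-0.0396  0.5705  1.1333]
pot [([170.0, 163.0, 63.0, 69.0], 0.97), ([330.0, 294.0, 68.0, 93.0], 0.8), ([155.0, 277.0, 65.0, 91.0], 0.71), ([239.0, 230.0, 29.0, 28.0], 0.69)]
latch_knob [([325.0, 308.0, 25.0, 63.0], 0.86), ([152.0, 293.0, 14.0, 62.0], 0.84), ([161.0, 149.0, 18.0, 32.0], 0.76)]
lever_tip [([320.0, 194.0, 12.0, 51.0], 0.92)]
pointer_tip [([334.0, 184.0, 63.0, 29.0], 0.89)]
valve [([319.0, 191.0, 91.0, 60.0], 0.79)]
jar [([334.0, 183.0, 66.0, 31.0], 0.69)]
foil_roll [([239.0, 231.0, 30.0, 26.0], 0.72), ([317.0, 195.0, 18.0, 51.0], 0.3)]
brush [([280.0, 119.0, 21.0, 71.0], 0.7)]
```

View pics/scene0.png

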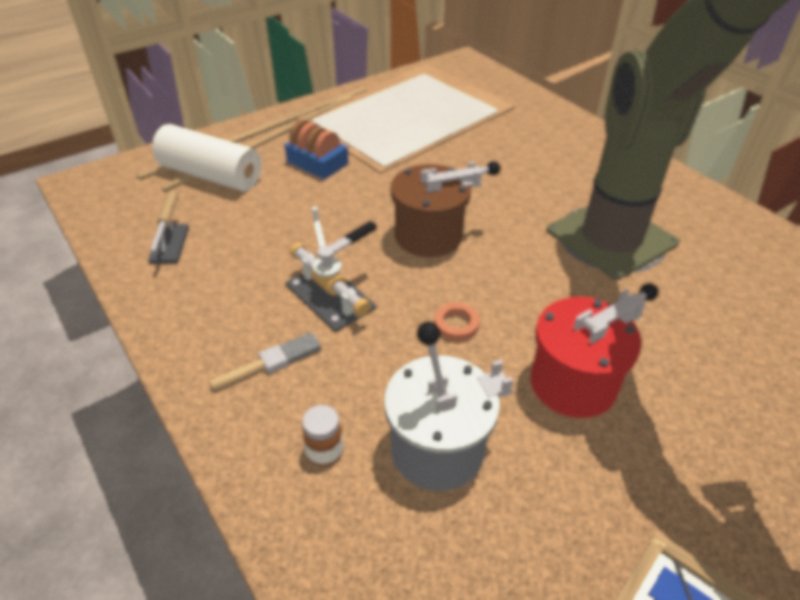

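View pics/top0.png

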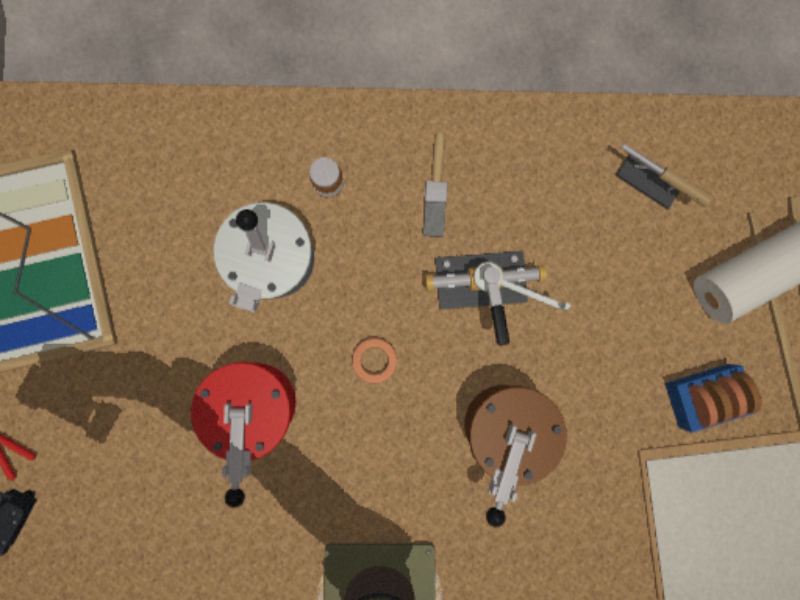

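Scene picture (800x600): three pot shapes stand at (440,420) grey with a pale lid and its bar up, at (585,355) red, and at (430,210) brown. In the top picture they are at (263,250), (243,412) and (518,435). The grey one fits: it has the grey body, an open bar with its knob at top (247,220), and its catch at (245,297). The valve is at top (490,275), with the lever grip at (501,325) and the pointer end at (567,306). I'll confirm with an enlarged crop.

```bash
python3 - <<'E'
from station import vision
import cv2,numpy as np
A=[]
for n,rs in [("top",[(125,120),(270,155)]),("scene",[(240,195),(180,125)])]:
    c=vision.camera(n)["color"]; cv2.imwrite(f"pics/{n}_raw.png",c)
    A.append(np.hstack([cv2.resize(c[y:y+75,x:x+100],(400,300),interpolation=cv2.INTER_CUBIC) for x,y in rs]))
cv2.imwrite("pics/crop1.png",np.vstack(A))
E
```

```text
(no output)
```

View pics/crop1.png

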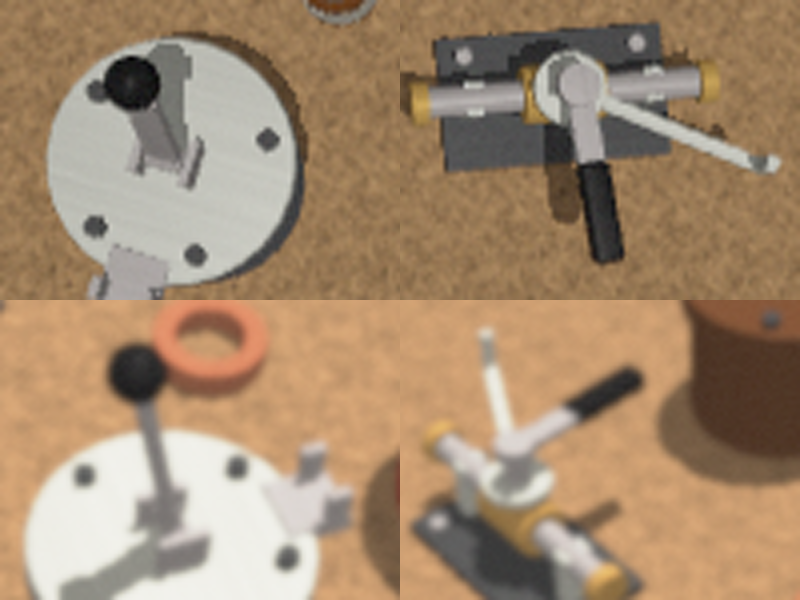

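Top left confirms the target: pale lid with a black knob on a raised bar (132,83), catch at (130,275). Top right shows the valve axis (580,83), grip end (607,260) and pointer end (764,162). Below, the scene view shows the knob (137,372), cheeks (313,455) and (342,495), grip end (632,378) and pointer tip (486,335).

```bash
cat > h.py <<'E'
import numpy as np,cv2
from scipy.spatial.transform import Rotation as R
def proj(p):
    return p["K"]@np.hstack([cv2.Rodrigues(np.array(p["rvec"],float))[0],np.array(p["tvec"],float).reshape(3,1)])
def tri(Ps,uv):
    A=[];[A.extend([u*P[2]-P[0],v*P[2]-P[1]]) for P,(u,v) in zip(Ps,uv)]
    X=np.linalg.svd(np.array(A))[2][-1]; return X[:3]/X[3]
def atz(P,uv,z):
    H=np.c_[P[:,0],P[:,1],P[:,2]*z+P[:,3]]; x=np.linalg.solve(H,[uv[0],uv[1],1]); return x[:2]/x[2]
def px(P,X):
    x=P@np.append(X,1); return x[:2]/x[2]
E
python3 - <<'E'
from h import *
from station import vision
T=vision.camera("top");S=vision.camera("scene");PT,PS=proj(T),proj(S)
def c(u,v):  # crop->raw
    x0,y0=[[(125,120),(270,155)],[(240,195),(180,125)]][v>=300][u>=400]
    return (x0+(u%400+.5)/4-.5,y0+(v%300+.5)/4-.5)
for n,a,b in [("knob",(132,83),(137,372)),("grip",(607,258),(636,378)),("ptr",(764,162),(486,334))]:
    X=tri([PT,PS],[c(*a),c(*b)]); print(n,X.round(4),(px(PT,X)-c(*a)).round(2),(px(PS,X)-c(*b)).round(2))
print("axis", atz(PT,c(580,83),.12),"grip",atz(PT,c(607,258),.12),"ptr",atz(PT,c(764,162),.111),"scene axis",atz(PS,c(517,442),.122))
# lid
for P,img,n in [(PT,T["color"],"top"),(PS,S["color"],"scene")]:
    hsv=cv2.cvtColor(img,cv2.COLOR_BGR2HSV); m=((hsv[...,1]<45)&(hsv[...,2]>150)).astype(np.uint8)
    ctr,_=cv2.findContours(m,cv2.RETR_EXTERNAL,cv2.CHAIN_APPROX_NONE)
    t=px(P,[0,0,0]); 
    g=(168,160) if n=="top" else (282,255)
    k=[q for q in ctr if cv2.pointPolygonTest(cv2.convexHull(q),g,False)>0]; k=max(k,key=cv2.contourArea)
    W=np.array([atz(P,q,.13) for q in cv2.convexHull(k)[:,0].astype(float)])
    # robust circle
    from scipy.optimize import least_squares
    f=least_squares(lambda x:np.hypot(*(W-x[:2]).T)-x[2],[*W.mean(0),.083],loss="soft_l1",f_scale=.001); print(n,"lid",f.x.round(4),len(W))
for q in [(110,250),(163,262),(130,275)]: print("catch",atz(PT,c(*q),.156))
for q in [(313,446),(342,487)]: print("cheek scene",atz(PS,c(*q),.156))
E
```

```text
knob [0.6599 0.1984 0.2789] [-0.29  0.35] [-0.46 -0.02]
grip [ 0.4798 -0.2103  0.1101] [-0.28  0.36] [-0.36 -0.03]
ptr [ 0.5471 -0.3179  0.1141] [ 0.05 -0.06] [0.06 0.01]
axis [ 0.59896196 -0.19077295] grip [ 0.48102399 -0.2090774 ] ptr [ 0.5470832  -0.31868872] scene axis [ 0.59797246 -0.18317611]
top lid [0.6339 0.2051 0.0823] 29
scene lid [0.6348 0.2089 0.0837] 30
catch [0.57340563 0.23702963]
catch [0.56601863 0.20288048]
catch [0.5573933  0.22383999]
cheek scene [0.5391509  0.21502067]
cheek scene [0.54565632 0.24707424]
```

>>> carry_out([
  {"linear":[0,0,-0.8],"turn":[0,0,-0.063],"gripper":70},
  {"linear":[0,0,-0.8],"turn":[0,0,-0.063],"gripper":70},
  {"linear":[-0.95,-0.52,0],"turn":[0,0,0],"gripper":70},
  {"linear":[-0.95,-0.52,0],"turn":[0,0,0],"gripper":70},
  {"linear":[-0.95,-0.52,0],"turn":[0,0,0],"gripper":70},
])

```text
t: 1.72
position: [0.3937, 0.4487, 0.383]
ee_rot: [0.402, 3.115, 0.001]
ft_force: [0.1, -0.5, 0.4]
gripper_width: 0.795
grip_force: 0.0
```

>>> carry_out([
  {"linear":[-0.95,-0.52,0],"turn":[0,0,0],"gripper":70},
  {"linear":[-0.95,-0.52,0],"turn":[0,0,0],"gripper":70},
  {"linear":[-0.95,-0.52,0],"turn":[0,0,0],"gripper":70},
  {"linear":[-0.95,-0.52,0],"turn":[0,0,0],"gripper":70},
  {"linear":[-0.95,-0.52,0],"turn":[0,0,0],"gripper":70},
])

```text
t: 2.35
position: [0.5903, 0.2625, 0.3828]
ee_rot: [0.402, 3.116, 0.001]
ft_force: [1.2, 1.5, 0.2]
gripper_width: 0.795
grip_force: 0.0
```

```bash
cat >> h.py <<'E'
def go(s,target,yaw=None):
    "tool-axes shift (units of 50mm) and yaw turn (units of 90deg) from measured pose to target, yaw=world angle of tool y"
    M=R.from_rotvec(s["ee_rot"]).as_matrix(); y=np.degrees(np.arctan2(M[1,1],M[0,1]))
    print("pos",np.round(s["position"],4),"toolz",M[:,2].round(3),"yaw_y",round(y,2),"f",np.round(s["ft_force"],1),"t",round(s["t"],2))
    print("shift/50mm",(M.T@(np.array(target)-s["position"])/.05).round(3), "turn z",None if yaw is None else round(-(yaw-y)/90,4))
E
python3 - <<'E'
from h import *
from station import vision,telemetry,models
go(telemetry.observe(),[.66,.199,.324],75.3)
p=vision.camera("wrist");P=proj(p)
print(px(P,[.66,.199,.279]),[(np.round(d["bbox"]).tolist(),round(d["conf"],2)) for d in models.search_frame(p,"latch_knob")])
cv2.imwrite("pics/w1.png",p["color"])
E
```

```text
pos [0.5903 0.2625 0.3828] toolz [ 0.  0. -1.] yaw_y 75.29 f [1.2 1.5 0.2] t 2.35
shift/50mm [-1.67  -0.875  1.177] turn z -0.0001
[200.81235664 309.47695486] [([203.0, 274.0, 46.0, 118.0], 0.92), ([188.0, 286.0, 20.0, 43.0], 0.45)]
```

View pics/w1.png

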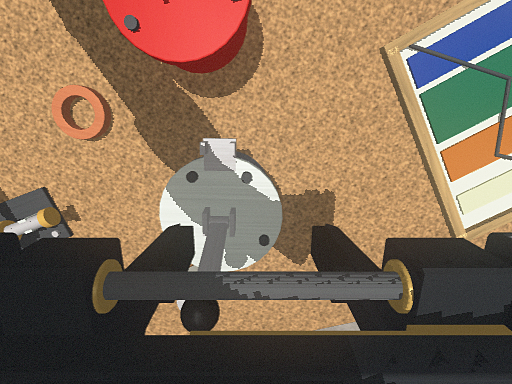

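The wrist picture shows the knob at (200,313), within 4 px of my prediction, and the catch at (219,150), in line with the tool. I'll go over the knob and down.

>>> carry_out([
  {"linear":[-0.835,-0.44,0],"turn":[0,0,0],"gripper":70},
  {"linear":[-0.835,-0.435,0],"turn":[0,0,0],"gripper":70},
  {"linear":[0,0,0],"turn":[0,0,0],"gripper":70},
  {"linear":[0,0,0.6],"turn":[0,0,0],"gripper":70},
  {"linear":[0,0,0.58],"turn":[0,0,0],"gripper":70},
])

```text
t: 3.08
position: [0.658, 0.2018, 0.3233]
ee_rot: [-0.4, -3.116, -0.002]
ft_force: [-0.3, 1.3, 0.3]
gripper_width: 0.793
grip_force: 0.0
```

>>> carry_out([
  {"linear":[0,0,0],"turn":[0,0,0],"gripper":30},
  {"linear":[0,0,0],"turn":[0,0,0],"gripper":20},
  {"linear":[0,0,0],"turn":[0,0,0],"gripper":20},
  {"linear":[0,0,0],"turn":[0,0,0],"gripper":20},
  {"linear":[0,0,0],"turn":[0,0,0],"gripper":20},
])

```text
t: 3.7
position: [0.6593, 0.1997, 0.3247]
ee_rot: [0.403, 3.114, -0.001]
ft_force: [-0.9, -1.3, 4.6]
gripper_width: 0.331
grip_force: 29.6
```

```bash
python3 - <<'E'
from h import *
from station import telemetry
s=telemetry.observe();go(s,[.66,.199,.324]);print(s["gripper_width"]*88,s["grip_force"])
a0=np.arctan2(.133,-.0274);prev=None
L=.136
for a in [a0,1.6,1.4,1.2,1.0,.8,.6,.4,.2,.06]:
    q=np.array([L*np.cos(a),L*np.sin(a)])
    if prev is not None: print(a,((q-prev)/.05).round(3))
    prev=q
E
```

```text
pos [0.6593 0.1997 0.3247] toolz [ 0.001 -0.001 -1.   ] yaw_y 75.25 f [-0.9 -1.3  4.6] t 3.7
shift/50mm [-0.018 -0.009  0.014] turn z None
29.109542318085467 29.59810584783554
1.6 [0.469 0.055]
1.4 [ 0.542 -0.038]
1.2 [ 0.523 -0.145]
1.0 [ 0.484 -0.246]
0.8 [ 0.425 -0.338]
0.6 [ 0.35  -0.415]
0.4 [ 0.26  -0.477]
0.2 [ 0.16  -0.519]
0.06 [ 0.049 -0.377]
```

>>> carry_out([
  {"linear":[0.235,0,-0.035],"turn":[0,0,0],"gripper":20},
  {"linear":[0.235,0,-0.02],"turn":[0,0,0],"gripper":20},
  {"linear":[0.271,0,0.007],"turn":[0,0,0],"gripper":20},
  {"linear":[0.271,0,0.031],"turn":[0,0,0],"gripper":20},
  {"linear":[0,0,0],"turn":[0,0,0],"gripper":20},
])

```text
t: 4.32
position: [0.6076, 0.2143, 0.3242]
ee_rot: [-0.398, -3.113, 0.0]
ft_force: [-1.7, 0.7, 0.9]
gripper_width: 0.339
grip_force: 29.8
```

```bash
python3 - <<'E'
from h import *
from station import telemetry,vision
s=telemetry.observe();go(s,[.66,.199,.324]);print(s["gripper_width"]*88,s["grip_force"])
a=[vision.camera(n)["color"] for n in("wrist","scene")]
cv2.imwrite("pics/g1.png",np.hstack([cv2.resize(a[0],(400,300)),cv2.resize(a[1][120:270,180:380],(400,300))]))
E
```

```text
pos [0.6076 0.2143 0.3242] toolz [-0.003  0.    -1.   ] yaw_y 75.42 f [-1.7  0.7  0.9] t 4.33
shift/50mm [-1.092e+00 -3.300e-02  1.000e-03] turn z None
29.83578336739266 29.78956237435341
```

View pics/g1.png

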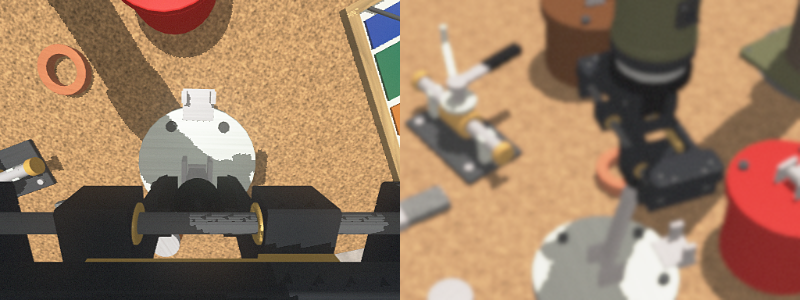

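The knob (wrist 197,193) is held between the fingers and the bar follows, now leaning towards the catch. I'll continue along the arc.

>>> carry_out([
  {"linear":[0.264,0,0.059],"turn":[0,0,0],"gripper":20},
  {"linear":[0.259,0,0.086],"turn":[0,0,0],"gripper":20},
  {"linear":[0.25,0,0.111],"turn":[0,0,0],"gripper":20},
  {"linear":[0.234,0,0.135],"turn":[0,0,0],"gripper":20},
  {"linear":[0,0,0],"turn":[0,0,0],"gripper":20},
])

```text
t: 5.05
position: [0.5611, 0.2273, 0.304]
ee_rot: [0.4, 3.116, 0.003]
ft_force: [3.6, 4.4, -5.3]
gripper_width: 0.341
grip_force: 30.2
```

>>> carry_out([
  {"linear":[0.22,0,0.16],"turn":[0,0,0],"gripper":20},
  {"linear":[0.205,0,0.178],"turn":[0,0,0],"gripper":20},
  {"linear":[0.184,0,0.2],"turn":[0,0,0],"gripper":20},
  {"linear":[0.166,0,0.215],"turn":[0,0,0],"gripper":20},
  {"linear":[0,0,0],"turn":[0,0,0],"gripper":20},
])

```text
t: 5.68
position: [0.5249, 0.2375, 0.2668]
ee_rot: [0.401, 3.113, 0.006]
ft_force: [6.6, 3.6, -4.8]
gripper_width: 0.339
grip_force: 30.1
```

```bash
python3 - <<'E'
from h import *
from station import telemetry
s=telemetry.observe()
d=np.array([-.967,.254])
print("arc pred a=.6",np.r_[np.array([.634,.207])+d*.136*np.cos(.6),.146+.045+.136*np.sin(.6)])
go(s,[.5026,.2415,.191]);print(s["gripper_width"]*88,s["grip_force"])
E
```

```text
arc pred a=.6 [0.52545846 0.23551039 0.26779138]
pos [0.5249 0.2375 0.2668] toolz [ 0.004  0.003 -1.   ] yaw_y 75.33 f [ 6.6  3.6 -4.8] t 5.67
shift/50mm [ 0.456 -0.042  1.515] turn z None
29.81784975577792 30.095530450344086
```

>>> carry_out([
  {"linear":[0.14,0,0.234],"turn":[0,0,0],"gripper":20},
  {"linear":[0.115,0,0.245],"turn":[0,0,0],"gripper":20},
  {"linear":[0.092,0,0.257],"turn":[0,0,0],"gripper":20},
  {"linear":[0.065,0,0.264],"turn":[0,0,0],"gripper":20},
  {"linear":[0,0,0],"turn":[0,0,0],"gripper":20},
])

```text
t: 6.3
position: [0.5049, 0.2431, 0.217]
ee_rot: [0.4, 3.113, 0.007]
ft_force: [5.4, 4.9, -2.1]
gripper_width: 0.332
grip_force: 29.8
```

>>> carry_out([
  {"linear":[0.03,0,0.19],"turn":[0,0,0],"gripper":20},
  {"linear":[0.015,0,0.19],"turn":[0,0,0],"gripper":20},
  {"linear":[0,0,0.12],"turn":[0,0,0],"gripper":20},
  {"linear":[0,0,0],"turn":[0,0,0],"gripper":20},
  {"linear":[0,0,0],"turn":[0,0,0],"gripper":20},
])

```text
t: 6.92
position: [0.5025, 0.2438, 0.1925]
ee_rot: [0.401, 3.113, 0.007]
ft_force: [4.4, 4.8, -0.8]
gripper_width: 0.336
grip_force: 29.6
```

>>> carry_out([
  {"linear":[0,0,0.06],"turn":[0,0,0],"gripper":20},
  {"linear":[0,0,0.06],"turn":[0,0,0],"gripper":20},
  {"linear":[0,0,0],"turn":[0,0,0],"gripper":20},
  {"linear":[0,0,0],"turn":[0,0,0],"gripper":20},
  {"linear":[0,0,0],"turn":[0,0,0],"gripper":20},
])

```text
t: 7.55
position: [0.5025, 0.2439, 0.1883]
ee_rot: [0.4, 3.112, 0.008]
ft_force: [1.6, 2.3, 12.8]
gripper_width: 0.331
grip_force: 28.3
```

>>> carry_out([
  {"linear":[0,0,0],"turn":[0,0,0],"gripper":60},
  {"linear":[0,0,0],"turn":[0,0,0],"gripper":60},
  {"linear":[0,0,0],"turn":[0,0,0],"gripper":60},
  {"linear":[0,0,-0.7],"turn":[0,0,0],"gripper":60},
  {"linear":[0,0,-0.6],"turn":[0,0,0],"gripper":0},
])

```text
t: 8.18
position: [0.5012, 0.2411, 0.2516]
ee_rot: [-0.402, -3.114, 0.002]
ft_force: [-0.2, 0.9, 0.5]
gripper_width: 0.591
grip_force: 0.0
```

>>> carry_out([
  {"linear":[0,0,0],"turn":[0,0,0],"gripper":0},
  {"linear":[0,0,0],"turn":[0,0,0],"gripper":0},
  {"linear":[0,0,0.2],"turn":[0,0,0],"gripper":0},
  {"linear":[0,0,0.2],"turn":[0,0,0],"gripper":0},
  {"linear":[0,0,0],"turn":[0,0,0],"gripper":0},
])

```text
t: 8.8
position: [0.5008, 0.2411, 0.2296]
ee_rot: [-0.402, -3.113, 0.003]
ft_force: [-0.7, 0.2, -0.8]
gripper_width: 0.022
grip_force: 0.0
```

>>> carry_out([
  {"linear":[0,0,0.06],"turn":[0,0,0],"gripper":0},
  {"linear":[0,0,0.04],"turn":[0,0,0],"gripper":0},
  {"linear":[0,0,0.03],"turn":[0,0,0],"gripper":0},
  {"linear":[0,0,0],"turn":[0,0,0],"gripper":0},
  {"linear":[0,0,0],"turn":[0,0,0],"gripper":0},
])

```text
t: 9.43
position: [0.5017, 0.2417, 0.226]
ee_rot: [0.402, 3.115, 0.001]
ft_force: [-1.8, -0.9, 7.5]
gripper_width: 0.005
grip_force: 3.9
```

Contact came at TCP z 0.226, so the fingertips are at 0.162. That is exactly the closed knob's top, and 7.5 N is carried, so the bar rests in the catch. Next I'll go over the valve.

>>> carry_out([
  {"linear":[0,0,-0.78],"turn":[0,0,0],"gripper":0},
  {"linear":[0,0,-0.78],"turn":[0,0,-0.065],"gripper":60},
  {"linear":[0,0,-0.78],"turn":[0,0,-0.065],"gripper":60},
  {"linear":[0,0,-0.74],"turn":[0,0,-0.065],"gripper":60},
  {"linear":[0,0,0],"turn":[0,0,-0.065],"gripper":60},
])

```text
t: 10.05
position: [0.5027, 0.2424, 0.3822]
ee_rot: [-0.242, 3.126, 0.005]
ft_force: [-1.2, 0.8, -0.4]
gripper_width: 0.434
grip_force: 0.0
```

>>> carry_out([
  {"linear":[-0.061,-0.883,0],"turn":[0,0,0],"gripper":60},
  {"linear":[-0.061,-0.883,0],"turn":[0,0,0],"gripper":60},
  {"linear":[-0.061,-0.883,0],"turn":[0,0,0],"gripper":60},
  {"linear":[-0.061,-0.883,0],"turn":[0,0,0],"gripper":60},
  {"linear":[-0.061,-0.883,0],"turn":[0,0,0],"gripper":60},
])

```text
t: 10.68
position: [0.5502, 0.0241, 0.379]
ee_rot: [-0.238, 3.132, -0.0]
ft_force: [0.3, -0.1, 0.3]
gripper_width: 0.68
grip_force: 0.0
```

>>> carry_out([
  {"linear":[-0.061,-0.883,0],"turn":[0,0,0],"gripper":60},
  {"linear":[-0.061,-0.883,0],"turn":[0,0,0],"gripper":60},
  {"linear":[-0.061,-0.883,0],"turn":[0,0,0],"gripper":60},
  {"linear":[-0.061,-0.883,0],"turn":[0,0,0],"gripper":60},
  {"linear":[-0.061,-0.883,0],"turn":[0,0,0],"gripper":60},
])

```text
t: 11.3
position: [0.5986, -0.1918, 0.379]
ee_rot: [-0.238, 3.132, -0.0]
ft_force: [1.3, 0.5, 0.2]
gripper_width: 0.679
grip_force: 0.0
```

```bash
python3 - <<'E'
from h import *
from station import telemetry,vision
s=telemetry.observe();go(s,[.5115,-.2025,.16],98.8);print(s["joint_pos"].round(2))
p=vision.camera("wrist");P=proj(p);np.savez("w2.npz",P=P,c=p["color"])
for X in [(.5985,-.19,.12),(.481,-.209,.112),(.547,-.3187,.111)]: print(px(P,X).round(1))
t=vision.camera("top")["color"]
cv2.imwrite("pics/w2.png",np.hstack([cv2.resize(p["color"][20:260,100:420],(560,420)),cv2.resize(t[120:240,110:190],(240,360)).repeat(1,0)[:360] if 0 else cv2.copyMakeBorder(cv2.resize(t[120:240,110:190],(240,360)),0,60,0,0,0)]))
E
```

```text
pos [ 0.5986 -0.1918  0.379 ] toolz [ 0. -0. -1.] yaw_y 98.68 f [1.3 0.5 0.2] t 11.3
shift/50mm [1.755 0.051 4.379] turn z -0.0013
[ 0.45  0.63 -0.39  1.45  0.25  1.11  1.74]
[254.5 173.8]
[253.8  76. ]
[160.2 117.8]
```

View pics/w2.png

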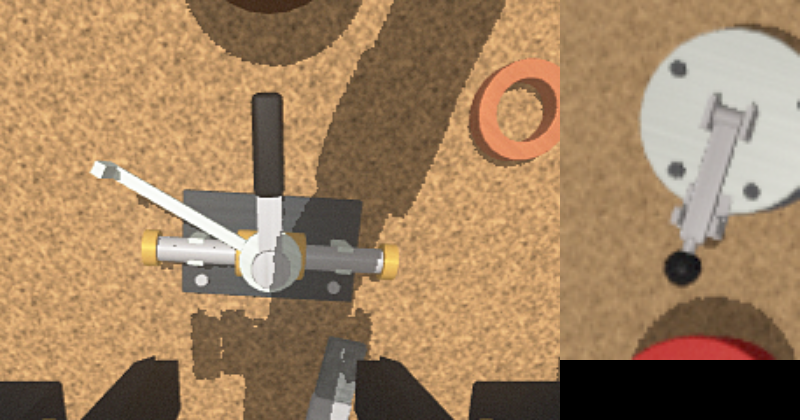

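The right half shows the bar lying between the cheeks, with the knob out beyond the catch, so the latch is closed. The left half shows the grip at (268,145), the pointer from (240,240) to (100,170), and the axis at about (268,265). I'll fit both lines.

```bash
cat >> h.py <<'E'
def fit(P,m,z):
    v,u=np.nonzero(m); W=np.array([atz(P,q,z) for q in np.c_[u,v].astype(float)])
    rc=cv2.minAreaRect((W*1e4).astype(np.float32))
    c=W.mean(0); w,V=np.linalg.eigh(np.cov((W-c).T)); d=V[:,1]; d=d*np.sign(-d@np.array([.6,.8]))
    return c,np.degrees(np.arctan2(d[1],d[0]))%360,np.array(rc[1])/10,len(W)
E
python3 - <<'E'
from h import *
d=np.load("w2.npz");P=d["P"];c=d["c"]
hsv=cv2.cvtColor(c,cv2.COLOR_BGR2HSV)
def box(m,u0,u1,v0,v1):
    k=np.zeros(m.shape,bool);k[int(20+v0/1.75):int(20+v1/1.75),int(100+u0/1.75):int(100+u1/1.75)]=1
    n,l,st,_=cv2.connectedComponentsWithStats((m&k).astype(np.uint8)); return l==1+st[1:,4].argmax()
g=box(hsv[...,2]<75,240,295,80,200)
for z in(.112,.12): print("grip",fit(P,g,z))
b=box((hsv[...,1]<50)&(hsv[...,2]>180),118,232,165,245)
L=fit(P,g,.12);Q=fit(P,b,.083);print("ptr",Q)
tip=atz(P,(100+.5*(92+115)/1.75,20+170/1.75),.111)
e=lambda a:np.array([np.cos(np.radians(a)),np.sin(np.radians(a))])
A=np.array([e(L[1]),-e(Q[1])]).T; k=np.linalg.solve(A,Q[0]-L[0]); X=L[0]+k[0]*e(L[1]); print("axis",X, "disc",atz(P,(100+268/1.75,20+268/1.75),.122))
v=tip-X;print("tip",tip,np.hypot(*v),np.degrees(np.arctan2(v[1],v[0]))%360, "diff",Q[1]-L[1], "grip r",np.hypot(*(L[0]-X)))
cv2.imwrite("m.png",(g*255+b*128).astype(np.uint8))
E
```

```text
grip (array([ 0.51781093, -0.20469558]), np.float64(190.51234675305173), array([71.44621582, 21.53015747]), 464)
grip (array([ 0.51808334, -0.20466015]), np.float64(190.51234675305173), array([69.81409912, 21.0383316 ]), 464)
ptr (array([ 0.57159378, -0.27000803]), np.float64(243.8704460698421), array([104.56237793,  38.05572815]), 677)
axis [ 0.61221773 -0.18719239] disc [ 0.59750427 -0.1919619 ]
tip [ 0.54635602 -0.3200357 ] 0.14827376103708517 243.62847820824345 diff 53.35809931679037 grip r 0.09574134558236798
```

```bash
python3 - <<'E'
from h import *
d=np.load("w2.npz");P=d["P"];c=d["c"]
hsv=cv2.cvtColor(c,cv2.COLOR_BGR2HSV)
m=(hsv[...,1]<50)&(hsv[...,2]>180)
k=np.zeros(m.shape,bool);k[int(20+168/1.75):int(20+228/1.75),int(100+122/1.75):int(100+215/1.75)]=1
n,l,st,_=cv2.connectedComponentsWithStats((m&k).astype(np.uint8));b=l==1+st[1:,4].argmax()
g=np.zeros(m.shape,bool);g[int(20+80/1.75):int(20+200/1.75),int(100+240/1.75):int(100+295/1.75)]=1;g&=hsv[...,2]<75
L=fit(P,g,.118);Q=fit(P,b,.083);print(L,"ptr",Q)
e=lambda a:np.array([np.cos(np.radians(a)),np.sin(np.radians(a))])
A=np.array([e(L[1]),-e(Q[1])]).T; kk=np.linalg.solve(A,Q[0]-L[0]); X=L[0]+kk[0]*e(L[1]); print("axis",X,"grip r",np.hypot(*(L[0]-X)))
n=0
for A0 in (X,(.5985,-.1895)):
    for N,q in(("grip",L[0]),("ptrbar",Q[0]),("tip",np.array([.5466,-.3195]))):
        w=q-A0;print(N,np.hypot(*w).round(4),(np.degrees(np.arctan2(w[1],w[0]))%360).round(2))
E
```

```text
(array([ 0.51804192, -0.20463994]), np.float64(190.51824353690245), array([70.22214966, 21.16129303]), 472) ptr (array([ 0.56319411, -0.2806667 ]), np.float64(248.53139807337317), array([82.56870728, 10.68239288]), 430)
axis [ 0.59900564 -0.18960754] grip r 0.08234742203417253
grip 0.0823 190.52
ptrbar 0.0978 248.53
tip 0.1401 248.03
grip 0.0819 190.66
ptrbar 0.0978 248.83
tip 0.14 248.24
```

Lever direction is 190.5°, pointer 248.5°, so the lever must turn about 58°. Joint 7 would run out of range in this grasp, so I'll make a half turn first.

>>> carry_out([
  {"linear":[0,0,0],"turn":[0,0,0.117],"gripper":50},
  {"linear":[0,0,0],"turn":[0,0,0.117],"gripper":50},
  {"linear":[0,0,0],"turn":[0,0,0.117],"gripper":50},
  {"linear":[0,0,0],"turn":[0,0,0.117],"gripper":50},
  {"linear":[0,0,0],"turn":[0,0,0.117],"gripper":50},
])

```text
t: 12.02
position: [0.5983, -0.1892, 0.3789]
ee_rot: [-1.183, -2.91, -0.001]
ft_force: [-0.1, 0.1, -0.7]
gripper_width: 0.564
grip_force: 0.0
```

>>> carry_out([
  {"linear":[0,0,0],"turn":[0,0,0.117],"gripper":50},
  {"linear":[0,0,0],"turn":[0,0,0.117],"gripper":50},
  {"linear":[0,0,0],"turn":[0,0,0.117],"gripper":50},
  {"linear":[0,0,0],"turn":[0,0,0.117],"gripper":50},
  {"linear":[0,0,0],"turn":[0,0,0.117],"gripper":50},
])

```text
t: 12.65
position: [0.5984, -0.1892, 0.3789]
ee_rot: [-2.351, -2.083, -0.001]
ft_force: [0.2, -0.2, -0.0]
gripper_width: 0.567
grip_force: 0.0
```

>>> carry_out([
  {"linear":[0,0,0],"turn":[0,0,0.117],"gripper":50},
  {"linear":[0,0,0],"turn":[0,0,0.117],"gripper":50},
  {"linear":[0,0,0],"turn":[0,0,0.117],"gripper":50},
  {"linear":[0,0,0],"turn":[0,0,0.117],"gripper":50},
  {"linear":[0,0,0],"turn":[0,0,0.117],"gripper":50},
])

```text
t: 13.28
position: [0.5984, -0.1891, 0.3788]
ee_rot: [-3.03, -0.825, -0.001]
ft_force: [0.6, -0.2, 0.4]
gripper_width: 0.566
grip_force: 0.0
```

>>> carry_out([
  {"linear":[0,0,0],"turn":[0,0,0.113],"gripper":50},
  {"linear":[0,0,0],"turn":[0,0,0.112],"gripper":50},
  {"linear":[0,0,0],"turn":[0,0,0],"gripper":50},
  {"linear":[0,0,0],"turn":[0,0,0],"gripper":50},
  {"linear":[0,0,0],"turn":[0,0,0],"gripper":50},
])

```text
t: 13.9
position: [0.5984, -0.1901, 0.3789]
ee_rot: [-3.128, -0.29, -0.0]
ft_force: [1.2, -0.9, 0.3]
gripper_width: 0.568
grip_force: 0.0
```

```bash
python3 - <<'E'
from h import *
from station import telemetry
s=telemetry.observe();go(s,[.515,-.205,.160],-79.5);print(s["joint_pos"].round(2))
E
```

```text
pos [ 0.5984 -0.1901  0.3789] toolz [ 0.     0.001 -1.   ] yaw_y -79.41 f [ 1.2 -0.9  0.3] t 13.9
shift/50mm [-1.696 -0.011  4.377] turn z 0.0009
[-0.02  0.66  0.49  1.48 -0.33  1.09 -0.85]
```

>>> carry_out([
  {"linear":[-0.85,-0.01,0.5],"turn":[0,0,0],"gripper":50},
  {"linear":[-0.846,0,0.5],"turn":[0,0,0],"gripper":50},
  {"linear":[0,0,0.95],"turn":[0,0,0],"gripper":50},
  {"linear":[0,0,0.95],"turn":[0,0,0],"gripper":50},
  {"linear":[0,0,0],"turn":[0,0,0],"gripper":50},
])

```text
t: 14.52
position: [0.5133, -0.2043, 0.2315]
ee_rot: [-3.125, -0.288, 0.009]
ft_force: [-1.0, -0.5, 0.5]
gripper_width: 0.569
grip_force: 0.0
```

>>> carry_out([
  {"linear":[0,0,0.5],"turn":[0,0,0],"gripper":50},
  {"linear":[0,0,0.5],"turn":[0,0,0],"gripper":50},
  {"linear":[0,0,0.47],"turn":[0,0,0],"gripper":50},
  {"linear":[0,0,0],"turn":[0,0,0],"gripper":50},
  {"linear":[0,0,0],"turn":[0,0,0],"gripper":50},
])

```text
t: 15.15
position: [0.5161, -0.2058, 0.1621]
ee_rot: [3.127, 0.287, 0.004]
ft_force: [0.2, -0.2, 0.0]
gripper_width: 0.568
grip_force: 0.0
```

>>> carry_out([
  {"linear":[0,0,0],"turn":[0,0,0],"gripper":26},
  {"linear":[0,0,0],"turn":[0,0,0],"gripper":15},
  {"linear":[0,0,0],"turn":[0,0,0],"gripper":10},
  {"linear":[0,0,0],"turn":[0,0,0],"gripper":10},
  {"linear":[0,0,0],"turn":[0,0,0],"gripper":10},
])

```text
t: 15.78
position: [0.5151, -0.205, 0.1606]
ee_rot: [-3.128, -0.287, -0.0]
ft_force: [-1.0, 0.5, 4.9]
gripper_width: 0.245
grip_force: 30.0
```

```bash
python3 - <<'E'
from h import *
from station import telemetry
s=telemetry.observe();go(s,[.515,-.205,.160],-79.5);print(s["joint_pos"].round(2),s["gripper_width"]*88)
c=np.array([.600,-.189]);rv=s["position"][:2]-c;r=np.hypot(*rv);print("r",r,np.degrees(np.arctan2(rv[1],rv[0]))%360)
st=np.radians(5);print("row for 5deg: tool (x,y)/50mm",r*(1-np.cos(st))/.05, r*np.sin(st)/.05,"turn",-5/90)
E
```

```text
pos [ 0.5151 -0.205   0.1606] toolz [ 0.     0.001 -1.   ] yaw_y -79.5 f [-1.   0.5  4.9] t 15.78
shift/50mm [-0.001  0.001  0.013] turn z -0.0
[ 0.13  0.84  0.29  1.91 -0.49  0.47 -0.62] 21.553356376658858
r 0.08642631013610015 190.6434620734762
row for 5deg: tool (x,y)/50mm 0.006577564057685865 0.15065098505702532 turn -0.05555555555555555
```

>>> carry_out([
  {"linear":[0.007,0.151,0],"turn":[0,0,-0.0556],"gripper":10},
  {"linear":[0.007,0.151,0],"turn":[0,0,-0.0556],"gripper":10},
  {"linear":[0.007,0.151,0],"turn":[0,0,-0.0556],"gripper":10},
  {"linear":[0.007,0.151,0],"turn":[0,0,-0.0556],"gripper":10},
  {"linear":[0,0,0],"turn":[0,0,0],"gripper":10},
])

```text
t: 16.4
position: [0.5259, -0.2335, 0.1606]
ee_rot: [-3.031, -0.827, -0.001]
ft_force: [-0.8, -0.1, 6.2]
gripper_width: 0.247
grip_force: 30.1
```

>>> carry_out([
  {"linear":[0.007,0.151,0],"turn":[0,0,-0.0556],"gripper":10},
  {"linear":[0.007,0.151,0],"turn":[0,0,-0.0556],"gripper":10},
  {"linear":[0.007,0.151,0],"turn":[0,0,-0.0556],"gripper":10},
  {"linear":[0.007,0.151,0],"turn":[0,0,-0.0556],"gripper":10},
  {"linear":[0,0,0],"turn":[0,0,0],"gripper":10},
])

```text
t: 17.02
position: [0.5455, -0.2559, 0.1606]
ee_rot: [-2.84, -1.342, -0.001]
ft_force: [-0.1, 2.3, 5.8]
gripper_width: 0.246
grip_force: 30.1
```

```bash
python3 - <<'E'
from h import *
from station import telemetry
s=telemetry.observe();go(s,[.515,-.205,.160],-79.5);print(s["joint_pos"].round(2),s["gripper_width"]*88,s["wrist_torque"].round(2))
for c in([.600,-.189],[.603,-.187]):
    rv=s["position"][:2]-c;r=np.hypot(*rv);print("r",r,np.degrees(np.arctan2(rv[1],rv[0]))%360)
E
```

```text
pos [ 0.5455 -0.2559  0.1606] toolz [ 0.     0.001 -1.   ] yaw_y -39.43 f [-0.1  2.3  5.8] t 17.02
shift/50mm [ 0.398 -1.118  0.013] turn z 0.4452
[ 0.29  0.86  0.13  1.76 -0.2   0.54 -0.14] 21.625043686465737 [0.39 0.34 0.42]
r 0.08625896162696974 230.83087933402484
r 0.08971066002382476 230.15218912047408
```

>>> carry_out([
  {"linear":[0.007,0.151,0],"turn":[0,0,-0.0556],"gripper":10},
  {"linear":[0.007,0.151,0],"turn":[0,0,-0.0556],"gripper":10},
  {"linear":[0.007,0.151,0],"turn":[0,0,-0.0556],"gripper":10},
  {"linear":[0,0,0],"turn":[0,0,0],"gripper":10},
  {"linear":[0,0,0],"turn":[0,0,0],"gripper":45},
])

```text
t: 17.65
position: [0.5643, -0.2681, 0.1601]
ee_rot: [2.643, 1.699, -0.0]
ft_force: [0.1, -1.3, 0.6]
gripper_width: 0.333
grip_force: 0.0
```

>>> carry_out([
  {"linear":[0,0,0],"turn":[0,0,0],"gripper":45},
  {"linear":[0,0,0],"turn":[0,0,0],"gripper":45},
  {"linear":[0,0,-0.9],"turn":[0,0,0],"gripper":45},
  {"linear":[0,0,-0.9],"turn":[0,0,0],"gripper":45},
  {"linear":[0,0,-0.9],"turn":[0,0,0],"gripper":45},
])

```text
t: 18.27
position: [0.5642, -0.2682, 0.2965]
ee_rot: [-2.642, -1.699, 0.0]
ft_force: [1.2, -0.4, 1.1]
gripper_width: 0.513
grip_force: 0.0
```

>>> carry_out([
  {"linear":[-0.8,0,-0.5],"turn":[0,0,0],"gripper":45},
  {"linear":[-0.8,0,-0.5],"turn":[0,0,0],"gripper":45},
  {"linear":[-0.8,0,0],"turn":[0,0,0],"gripper":45},
  {"linear":[0,0,0],"turn":[0,0,0],"gripper":45},
  {"linear":[0,0,0],"turn":[0,0,0],"gripper":45},
])

```text
t: 18.9
position: [0.515, -0.3765, 0.3449]
ee_rot: [-2.64, -1.7, -0.001]
ft_force: [0.8, 0.5, -0.0]
gripper_width: 0.509
grip_force: 0.0
```

```bash
python3 - <<'E'
from h import *
from station import telemetry,vision
s=telemetry.observe();go(s,[.515,-.205,.160],-79.5)
p=vision.camera("wrist");P=proj(p);np.savez("w3.npz",P=P,c=p["color"])
q=[px(P,(.6,-.189,.12)),px(P,(.547,-.319,.111))];print(q)
o=np.int32(np.clip((q[0]+q[1])/2-[100,100],0,[312,184]));print(o)
cv2.imwrite("pics/w3.png",cv2.resize(p["color"][o[1]:o[1]+200,o[0]:o[0]+200],(600,600),interpolation=cv2.INTER_CUBIC))
E
```

```text
pos [ 0.515  -0.3765  0.3449] toolz [-0.     0.002 -1.   ] yaw_y -24.46 f [ 0.8  0.5 -0. ] t 18.9
shift/50mm [ 3.117 -1.416  3.703] turn z 0.6116
[array([251.56958281, -27.84511396]), array([256.61639155, 121.45393851])]
[154   0]
```

View pics/w3.png

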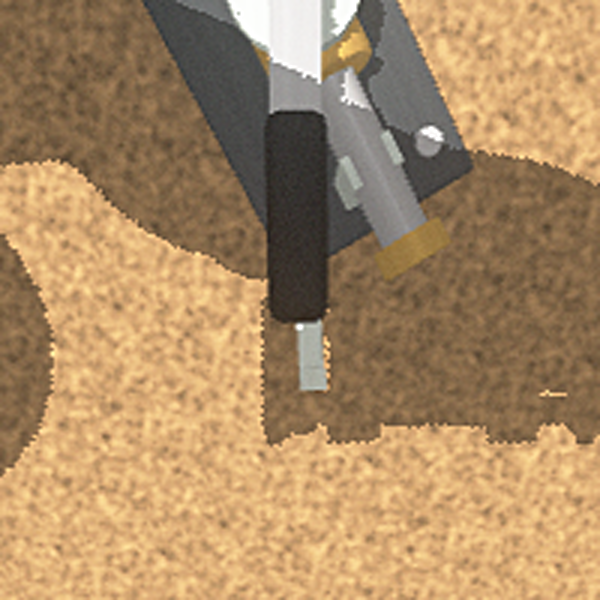

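The lever grip runs along x≈297 (v 112–320), and the pointer end shows below it at (313,378), still a little further round. I'll work out the remainder.

```bash
cat > m3.py <<'E'
from h import *
def meas(P,c,tipbox,gripbox):
    hsv=cv2.cvtColor(c,cv2.COLOR_BGR2HSV)
    def comp(m,b):
        k=np.zeros(m.shape,bool);k[b[2]:b[3],b[0]:b[1]]=1
        n,l,st,_=cv2.connectedComponentsWithStats((m&k).astype(np.uint8));return l==1+st[1:,4].argmax()
    g=comp(hsv[...,2]<62,gripbox); t=comp((hsv[...,1]<50)&(hsv[...,2]>110),tipbox)
    L=fit(P,g,.118);print("grip",L)
    for A in((.600,-.189),(.603,-.187)):
        w=L[0]-A;print(" centre r,ang about",A,np.hypot(*w).round(4),(np.degrees(np.arctan2(w[1],w[0]))%360).round(2))
    v,u=np.nonzero(t);print("tip rows",v.min(),v.max(),[(int(r),u[v==r].min(),u[v==r].max()) for r in np.unique(v)])
    return L,g,t
E
python3 - <<'E'
from m3 import *
d=np.load("w3.npz");P=d["P"];c=d["c"]
L,g,t=meas(P,c,(250,268,106,136),(238,268,30,112))
e=np.array([np.cos(np.radians(L[1])),np.sin(np.radians(L[1]))])
for A in((.600,-.189),(.603,-.187)):
  for uv,z in (((258,127.5),.111),((257.5,125),.111),((257,113),.083),((257.2,116),.083)):
    X=atz(P,uv,z);w=X-A;dd=X-L[0]
    print(A,uv,X.round(4),"r",np.hypot(*w).round(4),"ang",(np.degrees(np.arctan2(w[1],w[0]))%360).round(2),"off lever line mm",(1e3*(e[0]*dd[1]-e[1]*dd[0])).round(2))
E
```

```text
grip (array([ 0.56436129, -0.26949026]), np.float64(247.0534530790314), array([68.35641479, 22.97731781]), 1352)
 centre r,ang about (0.6, -0.189) 0.088 246.12
 centre r,ang about (0.603, -0.187) 0.0911 244.9
tip rows 107 129 [(107, np.int64(259), np.int64(260)), (108, np.int64(253), np.int64(260)), (109, np.int64(253), np.int64(260)), (110, np.int64(253), np.int64(260)), (111, np.int64(254), np.int64(260)), (112, np.int64(253), np.int64(260)), (113, np.int64(253), np.int64(260)), (114, np.int64(253), np.int64(260)), (115, np.int64(253), np.int64(261)), (116, np.int64(253), np.int64(260)), (117, np.int64(254), np.int64(260)), (118, np.int64(254), np.int64(261)), (119, np.int64(254), np.int64(261)), (120, np.int64(254), np.int64(261)), (121, np.int64(254), np.int64(261)), (122, np.int64(254), np.int64(261)), (123, np.int64(254), np.int64(262)), (124, np.int64(254), np.int64(261)), (125, np.int64(254), np.int64(261)), (126, np.int64(254), np.int64(262)), (127, np.int64(254), np.int64(262)), (128, np.int64(254), np.int64(262)), (129, np.int64(254), np.int64(262))]
(0.6, -0.189) (258, 127.5) [ 0.5457 -0.3258] r 0.1472 ang 248.35 off lever line mm 4.76
(0.6, -0.189) (257.5, 125) [ 0.5463 -0.323 ] r 0.1444 ang 248.17 off lever line mm 4.24
(0.6, -0.189) (257, 113) [ 0.5518 -0.3104] r 0.1306 ang 248.37 off lever line mm 4.43
(0.6, -0.189) (257.2, 116) [ 0.5506 -0.3138] r 0.1342 ang 248.4 off lever line mm 4.6
(0.603, -0.187) (258, 127.5) [ 0.5457 -0.3258] r 0.1502 ang 247.56 off lever line mm 4.76
(0.603, -0.187) (257.5, 125) [ 0.5463 -0.323 ] r 0.1474 ang 247.37 off lever line mm 4.24
(0.603, -0.187) (257, 113) [ 0.5518 -0.3104] r 0.1336 ang 247.49 off lever line mm 4.43
(0.603, -0.187) (257.2, 116) [ 0.5506 -0.3138] r 0.1372 ang 247.55 off lever line mm 4.6
```

>>> carry_out([
  {"linear":[0.8,0,0.25],"turn":[0,0,0],"gripper":45},
  {"linear":[0.8,0,0.25],"turn":[0,0,0],"gripper":45},
  {"linear":[0.8,0,0.5],"turn":[0,0,0],"gripper":45},
  {"linear":[0,0,0.9],"turn":[0,0,0],"gripper":45},
  {"linear":[0,0,0.6],"turn":[0,0,0],"gripper":45},
])

```text
t: 19.58
position: [0.5649, -0.2649, 0.2183]
ee_rot: [-2.636, -1.704, 0.0]
ft_force: [-0.1, 0.0, -0.1]
gripper_width: 0.511
grip_force: 0.0
```

>>> carry_out([
  {"linear":[0,0,0.6],"turn":[0,0,0],"gripper":45},
  {"linear":[0,0,0.6],"turn":[0,0,0],"gripper":45},
  {"linear":[0,0,0],"turn":[0,0,0],"gripper":26},
  {"linear":[0,0,0],"turn":[0,0,0],"gripper":15},
  {"linear":[0,0,0],"turn":[0,0,0],"gripper":10},
])

```text
t: 20.2
position: [0.5651, -0.2678, 0.1616]
ee_rot: [2.64, 1.701, 0.002]
ft_force: [-0.6, 1.0, 0.1]
gripper_width: 0.244
grip_force: 30.0
```

>>> carry_out([
  {"linear":[0,0,0],"turn":[0,0,0],"gripper":10},
  {"linear":[0,0.032,0],"turn":[0,0,-0.0122],"gripper":10},
  {"linear":[0,0.032,0],"turn":[0,0,-0.0122],"gripper":10},
  {"linear":[0,0,0],"turn":[0,0,0],"gripper":10},
  {"linear":[0,0,0],"turn":[0,0,0],"gripper":10},
])

```text
t: 20.82
position: [0.5679, -0.2689, 0.1615]
ee_rot: [2.608, 1.751, 0.002]
ft_force: [-2.6, 3.1, 4.8]
gripper_width: 0.245
grip_force: 29.9
```

>>> carry_out([
  {"linear":[0,0,0],"turn":[0,0,0],"gripper":45},
  {"linear":[0,0,0],"turn":[0,0,0],"gripper":45},
  {"linear":[0,0,0],"turn":[0,0,0],"gripper":45},
  {"linear":[0,0,-0.9],"turn":[0,0,0],"gripper":45},
  {"linear":[0,0,-0.9],"turn":[0,0,0],"gripper":45},
])

```text
t: 21.45
position: [0.567, -0.2695, 0.2508]
ee_rot: [-2.608, -1.749, 0.001]
ft_force: [0.6, -1.1, -0.3]
gripper_width: 0.512
grip_force: 0.0
```

>>> carry_out([
  {"linear":[-0.5,0,-0.9],"turn":[0,0,0],"gripper":45},
  {"linear":[-0.5,0,-0.9],"turn":[0,0,0],"gripper":45},
  {"linear":[-0.5,0,-0.9],"turn":[0,0,0],"gripper":45},
  {"linear":[0,0,0],"turn":[0,0,0],"gripper":45},
  {"linear":[0,0,0],"turn":[0,0,0],"gripper":45},
])

```text
t: 22.08
position: [0.5387, -0.3381, 0.3845]
ee_rot: [-2.607, -1.75, -0.0]
ft_force: [0.0, 0.1, -0.8]
gripper_width: 0.505
grip_force: 0.0
```

```bash
python3 - <<'E'
from h import *
from station import telemetry,vision
s=telemetry.observe();go(s,[.5643,-.2681,.160],-24.46)
p=vision.camera("wrist");P=proj(p);np.savez("w4.npz",P=P,c=p["color"])
q=[px(P,(.6,-.189,.12)),px(P,(.547,-.319,.111))];print(q)
o=np.int32(np.clip((q[0]+q[1])/2-[75,75],0,[362,234]));print(o)
cv2.imwrite("pics/w4.png",cv2.resize(p["color"][o[1]:o[1]+150,o[0]:o[0]+150],(600,600),interpolation=cv2.INTER_CUBIC))
E
```

```text
pos [ 0.5387 -0.3381  0.3845] toolz [-0.001  0.001 -1.   ] yaw_y -22.26 f [ 0.   0.1 -0.8] t 22.07
shift/50mm [ 1.485 -0.051  4.491] turn z 0.0245
[array([252.29810676,  35.70657308]), array([252.51604328, 155.76417923])]
[177  20]
```

View pics/w4.png

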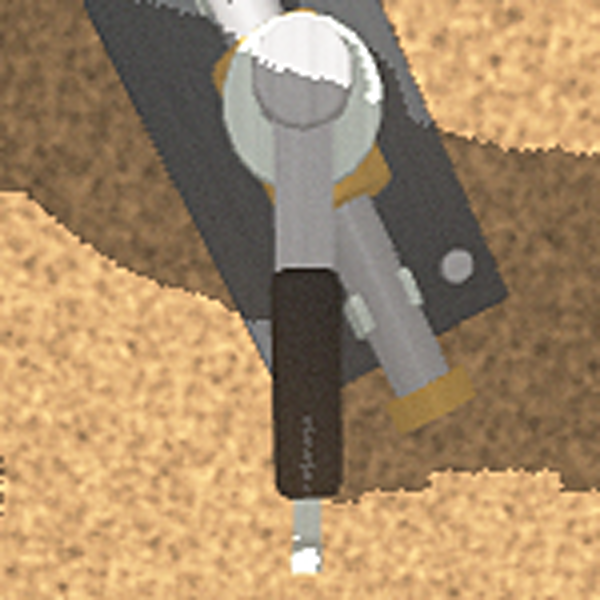

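The axis cap is at (303,70), the grip end centre at (307,495) and the pointer tip at (307,560), so they look in line. I'll check it numerically.

```bash
python3 - <<'E'
from m3 import *
d=np.load("w4.npz");P=d["P"];c=d["c"]
o=(177,20)
# edge-based centres per row from column gradients of saturation/value, in raw px
hsv=cv2.cvtColor(c,cv2.COLOR_BGR2HSV).astype(int);sub=lambda a:np.array(a)
dark=hsv[...,2]<75
rows=range(20+72,20+120);ce=[(np.nonzero(dark[r,240:268])[0].mean()+240,r) for r in rows];ce=np.array(ce)
W=np.array([atz(P,q,.118) for q in ce]);
low=hsv[...,1]<60
te=np.array([(np.nonzero(low[r,244:262])[0].mean()+244,np.nonzero(low[r,244:262])[0].size,r) for r in range(20+128,20+143)]);print(te[:,:2].round(1).tolist())
rows=range(20+37,20+64);sh=np.array([(np.nonzero((hsv[r,240:266,1]<60)&(hsv[r,240:266,2]>125))[0].mean()+240,r) for r in rows])
A=np.array([.6,-.189]);
f=lambda X:(np.hypot(*(X-A)).round(4),(np.degrees(np.arctan2(*(X-A)[::-1]))%360).round(2))
print("cap",atz(P,(177+303/4,20+70/4),.122),"grip",f(W.mean(0)),"ends",f(W[0]),f(W[-1]))
print("tip",f(atz(P,(np.mean(te[11:14,0]),te[12,2]),.111)),"bar",f(atz(P,(np.mean(te[0:6,0]),te[2,2]),.083)))
E
```

```text
[[253.5, 6.0], [253.5, 6.0], [253.5, 6.0], [253.0, 7.0], [253.0, 7.0], [253.5, 6.0], [253.0, 7.0], [253.5, 6.0], [253.5, 8.0], [253.5, 8.0], [253.0, 7.0], [253.0, 7.0], [253.0, 7.0], [253.0, 7.0], [253.5, 8.0]]
cap [ 0.59958418 -0.19139743] grip (np.float64(0.0891), np.float64(248.74)) ends (np.float64(0.0611), np.float64(248.51)) (np.float64(0.1179), np.float64(248.46))
tip (np.float64(0.1461), np.float64(248.07)) bar (np.float64(0.1359), np.float64(248.31))
```

The lever is at 248.5° and the pointer at 248.2°, equal within measuring error. The arm is clear, so I'm handing in.

```bash
python3 -c "
from station import r
print(r.hand_in())"
```

```text
the job is handed in; nothing more can be done
None
```

The job is handed in at about 22 s: the clamp bar rests in the catch of the grey pot, and the lever was then turned in line with the pointer (measured within about 0.3°); I never worked near the jar, foil roll or brush, but took no final picture of them.

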